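# Hook a tote of seal rings out of a deep rack

## Robot

A 6-joint arm with a two-finger parallel gripper is mounted at the origin on the work surface. World frame = base frame: x ahead of the robot, y to its left, z up, the work surface at z = 0. Lengths are in mm, angles in rad, forces in N, time in s.
With the tool pointing down it reaches from about 350 to 775 mm from the base axis. Payload 7.3 kg.
Tool frame: the origin (TCP) lies at the very end of the fingers, on their centre line; the grasp point (between the pads) lies 19 mm behind it; z points along the fingers, y is the line along which they close (so a half turn about z gives the same grasp; the last joint's range is limited). The gripper opens to 92 mm and grips with 3 to 60 N. Pads are 19 mm wide; open, the fingers measure 130 mm over their backs; the gripper's body (75 mm by 190 mm) begins 47 mm behind the grasp point.
Start: joints at [-1.304, 0.342, 1.524, -0, 1.275, -0.146], TCP at [210.641, -480.911, 226.741] pointing down, gripper open.
Joint ranges: [-2.53, 2.53], [-0.77, 2.02], [0.04, 2.7], [-1, 4.14], [0.28, 2.66], [-3.11, 3.11]. Speed limits (rad/s): [2.57, 2.57, 3.14, 3.14, 3.14, 3.14].

## Interface

Orientations are given as [roll, pitch, yaw] about the fixed x, y, z axes, in that order (R = Rz(yaw) Ry(pitch) Rx(roll)).
In Python, from plant import get_obs, vision, workorder gives the robot as it stands.
- The arm moves only by the shell command python3 -m pendant 'ROWS' [OPENING]. ROWS is a JSON object of lists of equal length, an entry for each row: "dp": the shift along the tool's x, y, z in m, a list of three; "rotation": the turn, a rotation vector about the tool's x, y, z in rad, a list of three. A call has 1 to 8 rows; each row is the pose to reach, as a shift and turn from the pose commanded when the call began, along the tool's axes at that moment; what a row does not reach only later rows make up. A row lasts 1/8 s, in which the tool goes at most 62.5 mm and 10.7 degrees, less where a joint would pass 70% of its speed; a pose out of reach is approached as far as the arm can. A call with a gripper value outside its range is refused whole. OPENING is the finger opening in m, from 0 to 0.0918, set as the call begins (- or left out, the last holds). The fingers move at their own pace and stop on an object; the grip force is fixed at half the most. Time passes only in rows, so rows that repeat a pose let the fingers close. It gives the time, the measured TCP pose, the force, the opening and the grip force at its end, in the units of the state.
- get_obs(): the state, without advancing time (a new reading comes with each control period).
- vision.capture(name): name is "scene" or "side" or "wrist"; returns a dict with "pixels" (384x512x3 uint8, red, green, blue), "vfov" (degrees; the focal length in pixels is half the picture's height over the tangent of half this angle, whatever the lens; pixels are square), "cx", "cy" (the principal point, pixels), "pose" (4x4, takes a point from camera to world coordinates); the wrist camera has in their place "T_tool_cam" (4x4, takes a point from camera to tool coordinates, whose origin is the TCP and whose axes are the flange's). Camera axes: x right, y up, looking along -z (the intrinsics and any distortion apply to the point x, -y, -z); pixel columns grow to the right and rows downward; lengths in mm; the calibration is good to about 2 mm. A picture is of the moment at which its call begins: read the wrist's pose just before it. There is no depth.
- workorder.close_job(): hands the job in; it is judged then, once.
The state is a dict: "time": time; "joint_positions": joint angles; "dq": joint speeds; "tau": joint torques, N m; "tool_pos": TCP position; "tcp_rot": TCP orientation; "contact_force": force on the tool from outside, world axes, zero at the start; "moment": the same for the moment, N m; "grip_width": finger opening in mm; "finger_force": force on a finger pad.
Only numpy, scipy, OpenCV 4.12 (cv2) and the standard library are available. Lean on these libraries where they do the work, as an engineer would, in place of code of your own. Each camera call takes 0.05 s, during which the arm holds its last target. There are 200 camera calls.

## Task

With the pull hook from the rubber mat, and nothing else, reach under the low rack's roof, drop the hook's tip over the front lip of the wide clear tote in the middle and drag it forward, never with more than 25 N. Gently pull the tote tight and square against the rubber buffer strip on the front stop bar and keep it pressed there with about 9 N, never over 20 N, for half a second. Then unhook and stand the hook back upright on the mat, leaving the tote at the buffer and the two boxes beside it where they were.

Things in the scene. Friction and masses are not known exactly. Their poses are not given: they have to be found in the camera images.
- rack: Low fixed rack, open in front and behind: deck top 20 mm above the bench, roof of steel wires on four posts. Origin: on the bench under its centre; +x into the rack (away from the robot), z up. Roof from x = -110 to +159 mm, underside 136 mm and top 146 mm above the bench; inner post faces at y = +-190 mm. Pose varies, yaw +-0.12 rad.
- stop: Steel bar fixed along the deck's front edge (rack x = -150 mm), 380 mm long (y), 12 thick, 60 high above the bench. Origin: middle of its inner face, at deck height; x = that face's normal, into the rack. Parallel to it, on screws, a rigid 300 mm rubber-faced buffer strip (top 37 mm above the deck); its face stands 8 to 20 mm inward of the bar's, set differently each time and not measured.
- tote: Wide clear tote of red rings, mid rack, 150 x 140 x 60 mm (x, y, z), walls 4 mm, 6 mm outward flange 4 mm thick at the rim (overhangs the buffer). Origin: centre of underside; front wall at -x. First 50 mm behind the front wall empty. Starts 90 to 120 mm behind the bar, slightly askew, 0.3 to 0.65 kg; drags at some 2 to 6 N (unknown); once it stalls, up to the whole pull bears on the buffer.
- tote_front (a point): Middle of the outer face of the tote's front wall, 20 mm above its underside; this wall meets the buffer strip, 8 to 20 mm from the stop's origin plane, when the tote is home.
- tote_lip (a point): Middle of the top edge of the tote's front wall (60 mm above its underside, centre of the wall's thickness).
- hook: Pull hook, 0.22 kg, rigid: wooden handle block 100 x 24 x 40 mm (x, y, z) standing on its flat underside; a 10 mm round steel rod leaves its +x end 34 mm above the underside, runs to x = 155 mm and turns down, the tip ending 7 mm above underside level (22 mm below the rod's lower side). Origin: centre of the handle's underside.
- hook_grip (a point): Middle of the handle, 24 mm above its underside: where to grip it, across y, from above.
- hook_tip (a point): Lowest point of the hook's downturned tip, at (155, 0, 7) mm in the hook's frame; the tip is 10 mm in diameter.
- mat: Fixed black rubber mat, 280 mm (x) x 160 mm (y) x 4 mm, on the bench right of the rack. Origin: centre of its underside, on the bench. The hook starts standing on it.
- carton: Closed cardboard box 130 x 85 x 85 mm (x, y, z) standing on the deck left (+y) of the tote. Origin: centre of its underside. Leave in place.
- narrow_tote: Narrow clear tote 120 x 73 x 80 mm (x, y, z; 85 mm wide over its flange) standing on the deck right (-y) of the wide tote. Origin: centre of its underside. Leave in place.
There are look-alikes about, which are no part of the job. Of the things shaped like the hook, the wooden one is meant.

How it is judged:
By the outcome, as a careful person would: the job done as asked, in the order asked, and still so for the second after the job is handed in, with the robot touching nothing.
It also fails if it takes over 72 s, if anything falls off the work surface, if the arm or the gripper's body presses on something with over 40 N, if the wrist force passes 120 N, or if a joint passes its speed limit or range.

## Working session

There is one attempt and no reset: what is moved stays moved. The work goes in short steps, Python scripts to look and compute and a shell command to move; the robot and the scene stay as the last step left them, time stands still between calls to the robot, and variables do not carry over. Pictures are saved under pics/ and viewed, at most 10 in all, crops included, and the job is handed in when it is done.

```bash
ls; mkdir -p pics
python3 - <<'E'
from plant import get_obs, vision
import cv2,numpy as np
o=get_obs();print(o)
for n in("scene","side","wrist"):
    c=vision.capture(n);cv2.imwrite(f"pics/{n}0.png",cv2.cvtColor(c["pixels"],cv2.COLOR_RGB2BGR))
    print(n,{k:(np.round(v,4).tolist() if not np.isscalar(v) else v) for k,v in c.items() if k!="pixels"})
a=[cv2.imread(f"pics/{n}0.png") for n in("scene","side")]
E
```

```text
pics
{'time': 0.0, 'joint_positions': array([-1.30402555e+00,  3.42726542e-01,  1.52504184e+00,  4.05996562e-05,
        1.27539239e+00, -1.45986473e-01]), 'dq': array([ 0.0010926 ,  0.00059392,  0.00165833, -0.00111287, -0.0005158 ,
        0.00033403]), 'tau': array([ 8.46718194e-05, -4.31249428e+01, -2.44218224e+01,  7.16831814e-02,
        5.60270820e-02, -1.23723808e-04]), 'tool_pos': array([ 210.5243261 , -480.48777231,  226.03431913]), 'tcp_rot': array([-3.14004686e+00, -2.66521136e-04,  4.12745191e-01]), 'contact_force': array([-0.43014362,  0.65553857, -0.53076903]), 'moment': array([0.07432693, 0.05690808, 0.024154  ]), 'finger_force': 0.0, 'grip_width': 91.5989422241427}
scene {'vfov': 46.253133310812814, 'cx': 258.584577040311, 'cy': 196.2640786324342, 'pose': [[-0.1862, -0.647, 0.7394, 1447.197], [0.9823, -0.1373, 0.1273, 69.6302], [0.0191, 0.7501, 0.6611, 842.5685], [0.0, 0.0, 0.0, 1.0]]}
side {'vfov': 43.39981232863123, 'cx': 252.77616332011996, 'cy': 189.7199980398304, 'pose': [[-0.8061, 0.3675, -0.4638, -8.6814], [-0.5918, -0.4999, 0.6324, 781.1049], [0.0005, 0.7843, 0.6204, 894.9822], [0.0, 0.0, 0.0, 1.0]]}
wrist {'vfov': 66.34625276161454, 'cx': 253.5295412275207, 'cy': 192.13260384311812, 'T_tool_cam': [[0.0012, 0.9699, 0.2436, 64.8614], [1.0, -0.0012, -0.0001, -0.6049], [0.0002, 0.2436, -0.9699, -157.5098], [0.0, 0.0, 0.0, 1.0]]}
```

View pics/scene0.png

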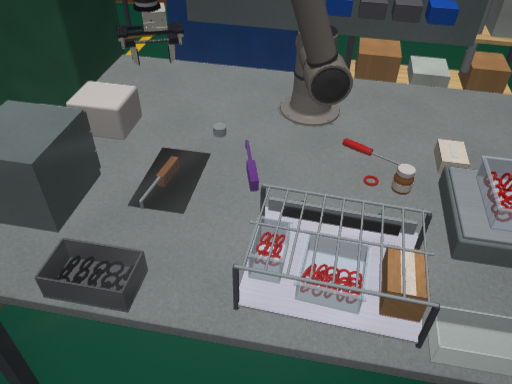

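View pics/side0.png

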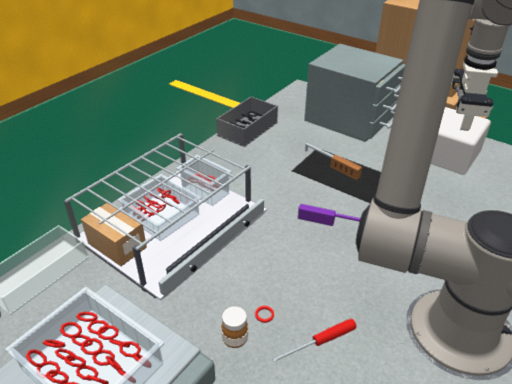

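Scene: the wooden hook is on the black mat at about (165,175), and the purple look-alike is at (252,170). The rack is around (340,255), with the wide tote's red rings at (333,282), the carton at (405,280) and the narrow tote at (270,250). The side view shows the rack at (165,210), the stop with its dark buffer at (212,240) and the hook at (340,165).

```bash
cat > h.py <<'E'
import numpy as np,cv2,json
from scipy.spatial.transform import Rotation as R
from plant import get_obs, vision
def cap(name,save=None):
    o=get_obs();c=vision.capture(name);p=c["pixels"]
    if name=="wrist":
        T=np.eye(4);T[:3,:3]=R.from_euler("xyz",o["tcp_rot"]).as_matrix();T[:3,3]=o["tool_pos"];P=T@c["T_tool_cam"]
    else:P=c["pose"]
    C=dict(P=np.array(P),f=p.shape[0]/2/np.tan(np.radians(c["vfov"])/2),cx=c["cx"],cy=c["cy"],img=cv2.cvtColor(p,cv2.COLOR_RGB2BGR))
    if save:cv2.imwrite(f"pics/{save}.png",C["img"])
    return C
def ray(C,u,v):
    d=C["P"][:3,:3]@np.array([(u-C["cx"])/C["f"],-(v-C["cy"])/C["f"],-1.]);return C["P"][:3,3],d/np.linalg.norm(d)
def onz(C,u,v,z):
    o,d=ray(C,u,v);return o+d*(z-o[2])/d[2]
def proj(C,X):
    q=C["P"][:3,:3].T@(np.asarray(X,float)-C["P"][:3,3]);return np.array([C["cx"]-C["f"]*q[0]/q[2],C["cy"]+C["f"]*q[1]/q[2]])
def tri(a,b):
    (o1,d1),(o2,d2)=a,b;s=np.linalg.lstsq(np.c_[d1,-d2],o2-o1,rcond=None)[0]
    p,q=o1+d1*s[0],o2+d2*s[1];return (p+q)/2,np.linalg.norm(p-q)
E
python3 - <<'E'
from h import *
S=cap("scene");D=cap("side");print(get_obs()["time"])
for C,r in((S,(100,210,130,190)),(D,(140,200,290,390))):
    m=np.zeros(C["img"].shape[:2],np.uint8);b=C["img"][r[0]:r[1],r[2]:r[3]].astype(int)
    w=((b[...,2]>b[...,0]+45)&(b[...,2]<220)).astype(np.uint8);m[r[0]:r[1],r[2]:r[3]]=w
    cs=max(cv2.findContours(m,0,2)[0],key=cv2.contourArea);bx=cv2.minAreaRect(cs);print(bx,cv2.contourArea(cs))
    print(onz(C,*bx[0],30))
a=cv2.resize(S["img"][170:340,220:450],None,fx=3.4,fy=3.4,interpolation=2)
cv2.imwrite("pics/z1.png",a)
b=cv2.resize(D["img"][120:300,60:275],None,fx=3.3,fy=3.3,interpolation=2);cv2.imwrite("pics/z2.png",b);print(a.shape,b.shape)
E
```

```text
0.25
((166.6829376220703, 166.14634704589844), (6.246951103210449, 27.174236297607422), 38.65980911254883) 131.0
[ 462.88471738 -376.22524681   30.        ]
((345.60003662109375, 166.30001831054688), (32.64659118652344, 13.416406631469727), 26.56505012512207) 383.5
[ 476.47639748 -363.51496336   30.        ]
(578, 782, 3) (594, 710, 3)
```

View pics/z1.png

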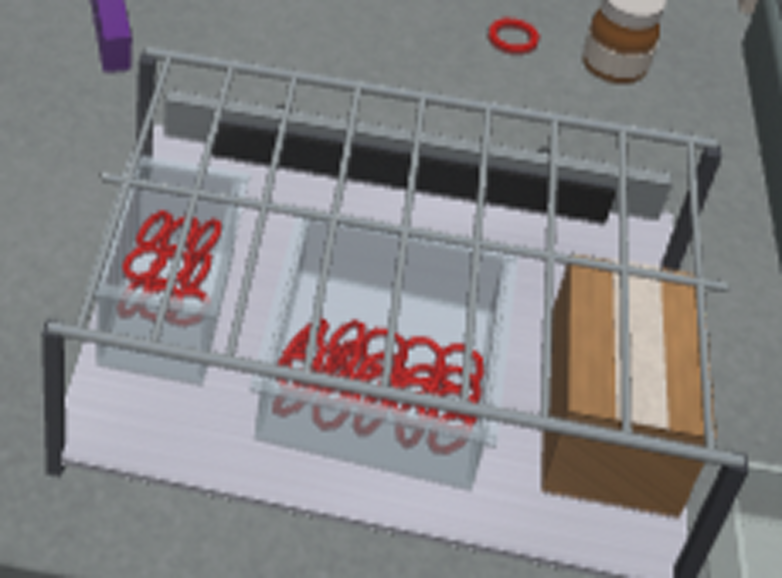

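View pics/z2.png

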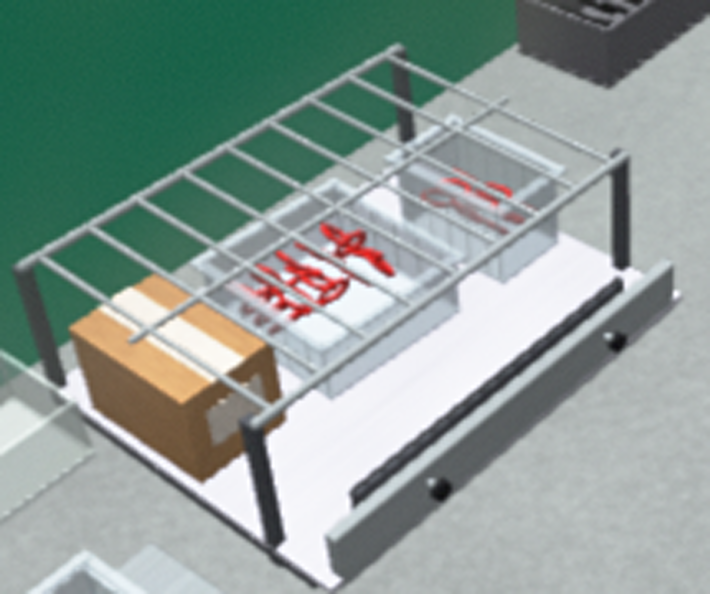

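View pics/wrist0.png

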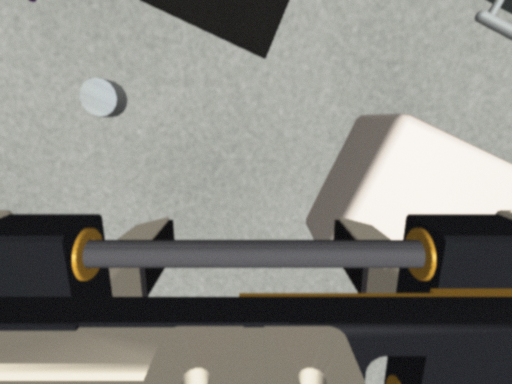

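The zooms show the roof corners, the stop bar, the dark buffer and the tote rim (z1 rim corners at about (305,220), (513,262), (493,443) and (253,385)). The wrist view shows only the mat's edge.

Run:
```python
from h import *
S=cap("scene");D=cap("side")
pts=dict(roofFR=((148,52),(625,155)),roofFL=((715,150),(250,422)),roofBR=((50,328),(400,48)),roofBL=((742,462),(25,265)),
stopR=((168,93),(672,263)),stopL=((670,180),(330,543)),bufR=((215,125),(620,282)),bufL=((612,187),(352,495)),
tFL=((513,262),(325,350)),tFR=((305,220),(460,265)),tBR=((253,385),(335,185)),tBL=((493,443),(200,262)))
for k,(a,b) in pts.items():
    X,e=tri(ray(S,a[0]/3.4+220,a[1]/3.4+170),ray(D,b[0]/3.3+60,b[1]/3.3+120));print(k,X.round(1),round(e,1))
for n,C,t in(("S",S,[(167,160),(166,178)]),):pass
# hook rod tip by hand: scene tip ~(142,202)
print(onz(S,142,202,11),onz(D,306,148,11))
# mat by darkness
for C,r in((S,(130,220,120,220)),(D,(130,205,280,400))):
    g=C["img"].max(2)[r[0]:r[1],r[2]:r[3]];m=(g<45).astype(np.uint8)
    m=cv2.morphologyEx(m,cv2.MORPH_CLOSE,np.ones((5,5)))
    c=max(cv2.findContours(m,0,2)[0],key=cv2.contourArea);h=cv2.approxPolyDP(cv2.convexHull(c),5,True)[:,0]+[r[2],r[0]]
    print([onz(C,*p,4)[:2].round().tolist() for p in h])
```

```text
roofFR [620.4 -61.2 141. ] 0.0
roofFL [640.6 329.4 140.4] 1.2
roofBR [880.3 -73.4 140.4] 1.4
roofBL [896.2 317.7 141.6] 5.1
stopR [567.3 -53.3  58. ] 1.4
stopL [583.7 325.5  55.4] 0.1
bufR [590.8 -12.9  53.2] 1.6
bufL [601.5 284.   55.9] 3.0
tFL [707.7 205.9  75.5] 4.8
tFR [694.8  64.7  71.9] 1.9
tBR [848.7  48.9  76.4] 1.5
tBL [861.7 193.2  78. ] 6.1
[ 606.71587516 -398.44865876   11.        ] [ 641.93235081 -404.17535469   11.        ]
[[345.0, -387.0], [445.0, -432.0], [344.0, -434.0]]
[[378.0, -386.0], [362.0, -325.0], [394.0, -284.0], [452.0, -325.0]]
```

```bash
cat >> h.py <<'E'
def go(x,y,z,yaw):
    o=get_obs();Rm=R.from_euler("xyz",o["tcp_rot"]);T=R.from_euler("xyz",[np.pi,0,yaw])
    d=Rm.inv().apply(np.array([x,y,z])-o["tool_pos"])/1000;r=(Rm.inv()*T).as_rotvec()
    print("dp",d.round(4).tolist(),"rot",r.round(4).tolist(),"rows>=",np.linalg.norm(d)/.0625,np.linalg.norm(r)/.187)
E
python3 -c "
from h import *
go(420,-365,230,-0.15)"
```

```text
dp [0.2383, -0.0221, -0.0034] rot [-0.0002, 0.0, 0.5628] rows>= 3.828981895911309 3.0093883413518947
```

```bash
python3 -m pendant '{"dp":[[0.06,-0.006,0],[0.12,-0.011,0],[0.18,-0.016,0],[0.238,-0.022,-0.003],[0.238,-0.022,-0.003],[0.238,-0.022,-0.003]],"rotation":[[0,0,0.14],[0,0,0.28],[0,0,0.42],[0,0,0.563],[0,0,0.563],[0,0,0.563]]}'
python3 - <<'E'
from h import *
C=cap("wrist","w1")
E
```

```text
time: 1.1
tool_pos: [419.5, -365.3, 229.5]
tcp_rot: [3.141, 0.001, -0.148]
contact_force: [0.1, -0.9, 0.8]
grip_width: 91.5
finger_force: 0.0
```

View pics/w1.png

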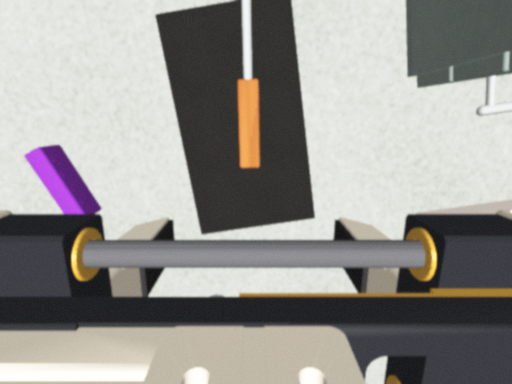

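The wrist view shows the wooden handle from (249,80) to (250,168) on the mat, with the rod running up out of frame at (247,0).

Run:
```python
from h import *
C=cap("wrist");b=C["img"].astype(int)
m=((b[...,2]>b[...,0]+60)&(b[...,1]>b[...,0]+20)).astype(np.uint8);m[215:]=0
c=max(cv2.findContours(m,0,2)[0],key=cv2.contourArea)
P=np.array([onz(C,*p,44)[:2] for p in c[:,0]],np.float32);r=cv2.minAreaRect(P);print(r)
bp=cv2.boxPoints(r);print(bp)
# rod: bright pixels inside the mat in rows 5..70
pts=[]
for v in range(5,72,5):
    u=np.where(C["img"][v,200:290].min(1)>120)[0]+200;pts.append(onz(C,u.mean(),v,38+4-4)[:2])
pts=np.array(pts);k=np.polyfit(pts[:,0],pts[:,1],1);print("rod yaw",np.arctan(k[0]),pts[0],pts[-1])
for p in((157,15),(203,233),(313,216)):print(onz(C,*p,4)[:2])
```

```text
((476.929443359375, -367.7261047363281), (24.88828468322754, 99.84934997558594), 82.5388412475586)
[[ 425.81155 -373.58197]
 [ 524.8155  -386.5478 ]
 [ 528.04736 -361.87024]
 [ 429.0434  -348.90442]]
rod yaw -0.023781870390066163 [ 601.54540236 -365.50617979] [ 535.33979674 -374.97250342]
[ 615.13399424 -280.85034021]
[ 339.86657938 -282.39341056]
[ 342.0180956  -436.49432348]
```

```bash
python3 -c "
from h import *
go(477,-367.7,9.5,-0.130)"
```

```text
dp [0.0579, -0.0071, 0.2201] rot [0.0001, 0.0005, -0.0209] rows>= 3.643707858552149 0.111611140106674
```

```bash
python3 -m pendant '{"dp":[[0.03,-0.004,0.03],[0.058,-0.007,0.08],[0.058,-0.007,0.14],[0.058,-0.007,0.19],[0.058,-0.007,0.21],[0.058,-0.007,0.22],[0.058,-0.007,0.22]],"rotation":[[0,0,-0.02],[0,0,-0.02],[0,0,-0.02],[0,0,-0.02],[0,0,-0.02],[0,0,-0.02],[0,0,-0.02]]}'; python3 -m pendant '{"dp":[[0,0,0],[0,0,0],[0,0,0],[0,0,0],[0,0,0],[0,0,0]],"rotation":[[0,0,0],[0,0,0],[0,0,0],[0,0,0],[0,0,0],[0,0,0]]}' 0.01
```

```text
time: 2.08
tool_pos: [477.6, -367.8, 9.8]
tcp_rot: [3.142, 0.0, -0.131]
contact_force: [-0.4, 0.2, 0.4]
grip_width: 91.7
finger_force: 0.0
time: 2.82
tool_pos: [478.2, -367.0, 9.7]
tcp_rot: [3.142, 0.0, -0.13]
contact_force: [-0.8, 0.5, 0.5]
grip_width: 36.3
finger_force: 0.0
```

```bash
python3 -m pendant '{"dp":[[0,0,0],[0,0,0],[0,0,0],[0,0,0]],"rotation":[[0,0,0],[0,0,0],[0,0,0],[0,0,0]]}'; python3 -m pendant '{"dp":[[0,0,-0.02],[0,0,-0.07],[0,0,-0.13],[0,0,-0.19],[0,0,-0.22],[0,0,-0.22]],"rotation":[[0,0,0],[0,0,0],[0,0,0],[0,0,0],[0,0,0],[0,0,0]]}';  python3 -c "
from h import *
cap('wrist','w2')
go(470,-140,230,-0.08)"
```

```text
time: 3.32
tool_pos: [478.2, -367.1, 9.7]
tcp_rot: [3.142, -0.0, -0.13]
contact_force: [-0.3, 0.2, -0.5]
grip_width: 23.7
finger_force: 30.0
time: 4.08
tool_pos: [478.9, -367.6, 231.9]
tcp_rot: [3.139, -0.004, -0.13]
contact_force: [0.4, -0.5, -3.5]
grip_width: 24.0
finger_force: 30.0
dp [-0.0375, -0.2239, -0.0007] rot [0.0001, -0.0001, -0.0501] rows>= 3.6319871221247597 0.2681749467329002
```

View pics/w2.png

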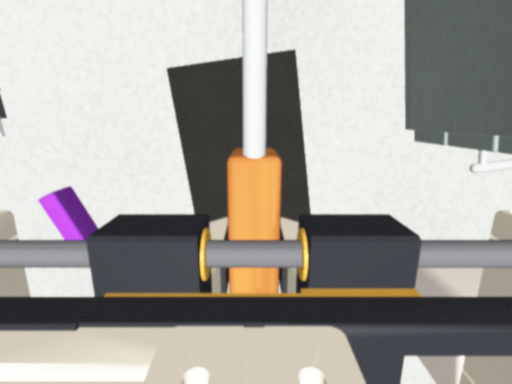

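The wrist view shows the hook gripped straight, with the rod centred at column 254.

```bash
python3 -c "
from h import *
go(505,132,280,-0.047)"
```

```text
dp [-0.0381, -0.4981, -0.0507] rot [0.0001, -0.0001, -0.0831] rows>= 8.034250530233399 0.44464501351828983
```

```bash
python3 -m pendant '{"dp":[[-0.04,-0.04,-0.02],[-0.06,-0.1,-0.05],[-0.07,-0.16,-0.05],[-0.07,-0.22,-0.05],[-0.07,-0.28,-0.05],[-0.07,-0.34,-0.05],[-0.06,-0.39,-0.05],[-0.05,-0.44,-0.05]],"rotation":[[0,0,-0.02],[0,0,-0.04],[0,0,-0.06],[0,0,-0.08],[0,0,-0.08],[0,0,-0.08],[0,0,-0.083],[0,0,-0.083]]}'; python3 -c "
from h import *
go(505,132,280,-0.047)"
```

```text
time: 5.12
tool_pos: [484.9, 77.6, 277.1]
tcp_rot: [3.141, 0.005, -0.047]
contact_force: [1.5, -0.5, -1.8]
grip_width: 23.8
finger_force: 30.0
dp [0.0175, -0.0553, -0.003] rot [0.0004, 0.0046, 0.0002] rows>= 0.9296832396462927 0.024887680715410383
```

```bash
python3 -m pendant '{"dp":[[0.01,-0.03,0],[0.018,-0.055,0],[0.018,-0.055,0],[0.018,-0.055,0],[0.018,-0.055,0]],"rotation":[[0,0,0],[0,0,0],[0,0,0],[0,0,0],[0,0,0]]}'; python3 -c "
from h import *
C=cap('wrist');cv2.imwrite('pics/w3.png',cv2.resize(C['img'][:240],None,fx=1.56,fy=1.56,interpolation=2))
print(get_obs()['contact_force'],get_obs()['tool_pos'],get_obs()['tcp_rot'])"
```

```text
time: 5.75
tool_pos: [505.9, 129.0, 279.0]
tcp_rot: [3.141, 0.001, -0.048]
contact_force: [0.3, 0.2, -2.2]
grip_width: 23.9
finger_force: 30.0
[ 0.05981943 -0.97015728 -2.79400803] [506.07334988 129.00338657 279.32774012] [ 3.14123316e+00  7.63691120e-04 -4.83862457e-02]
```

View pics/w3.png

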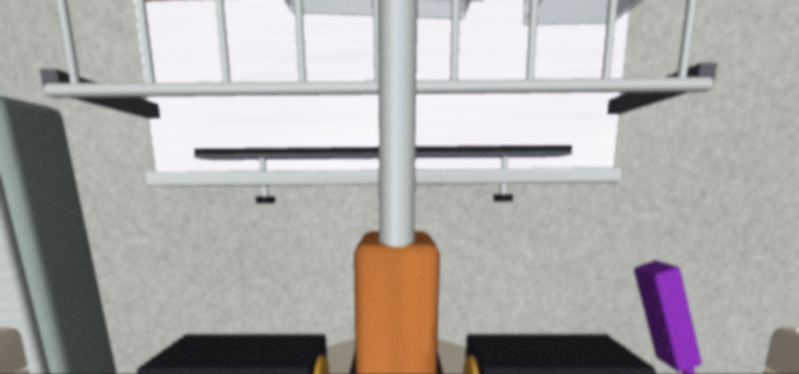

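The wrist view shows the stop top edge at v≈177, the buffer at v≈152, the front roof bar at v≈88 and the tote's front flange corners near (290,5) and (467,15).

Run:
```python
from h import *
C=cap("wrist")
k=1.56
for n,z,ps in(("roofbar",141,[(45,90),(712,86)]),("stop inner top",60,[(147,173),(620,169)]),("buf inner top",57,[(195,149),(571,146)]),("tote flange F",80,[(290,10),(466,17),(472,2)]),("narrow front flange",100,[(525,22),(606,24)]),("handle end",279.3-5+40,[(360,233),(433,233)])):
    print(n,[onz(C,p[0]/k,p[1]/k,z)[:2].round(1).tolist() for p in ps])
c,s=np.cos(-.047),np.sin(-.047)
```

```text
roofbar [[635.1, 332.7], [618.5, -64.7]]
stop inner top [[588.7, 322.7], [574.0, -51.7]]
buf inner top [[605.2, 283.1], [593.4, -13.3]]
tote flange F [[691.1, 193.8], [681.0, 72.0], [690.1, 67.8]]
narrow front flange [[670.1, 36.4], [666.4, -16.9]]
handle end [[558.6, 136.4], [557.7, 117.0]]
```

The lowest visible edge of the tote is its front wall's foot at z = 20. That gives x≈705, y≈134 and a width of 142 mm, which agrees with the triangulation. I'm going down in front of the roof, then in.

```bash
python3 -c "
from h import *
go(430,146.5,88,-0.042)"
```

```text
dp [-0.0769, -0.0137, 0.1916] rot [0.0002, 0.0002, -0.0063] rows>= 3.31025460237881 0.03362564971081579
```

```bash
python3 -m pendant '{"dp":[[-0.04,-0.005,0.01],[-0.077,-0.014,0.04],[-0.077,-0.014,0.09],[-0.077,-0.014,0.14],[-0.077,-0.014,0.18],[-0.077,-0.014,0.191],[-0.077,-0.014,0.191],[-0.077,-0.014,0.191]],"rotation":[[0,0,-0.006],[0,0,-0.006],[0,0,-0.006],[0,0,-0.006],[0,0,-0.006],[0,0,-0.006],[0,0,-0.006],[0,0,-0.006]]}';python3 -c "
from h import *
go(566,140.5,88,-0.042)"
```

```text
time: 6.85
tool_pos: [431.4, 147.5, 90.3]
tcp_rot: [-3.141, -0.003, -0.041]
contact_force: [-0.4, 0.3, -1.5]
grip_width: 23.4
finger_force: 30.0
dp [0.1348, 0.0015, 0.0027] rot [-0.0006, -0.0032, 0.0006] rows>= 2.157040172002769 0.017799107746992872
```

```bash
python3 -m pendant '{"dp":[[0.02,0,0.001],[0.06,0.001,0.001],[0.1,0.001,0.001],[0.125,0.001,0.001],[0.135,0.001,0.001],[0.135,0.001,0.001],[0.135,0.001,0.001]],"rotation":[[0,0,0],[0,0,0],[0,0,0],[0,0,0],[0,0,0],[0,0,0],[0,0,0]]}';python3 - <<'E'
from h import *
S=cap("scene");D=cap("side")
a=cv2.resize(S["img"][180:300,250:420],None,fx=3,fy=3,interpolation=2);b=cv2.resize(D["img"][140:260,100:270],None,fx=3,fy=3,interpolation=2)
cv2.imwrite("pics/z3.png",cv2.resize(np.hstack([a,b]),(800,282)))
o=get_obs();T=R.from_euler("xyz",o["tcp_rot"]);print(o["tool_pos"],o["tcp_rot"],"tip",o["tool_pos"]+T.apply([156,0,-1.3]))
E
```

```text
time: 7.72
tool_pos: [563.9, 141.0, 87.9]
tcp_rot: [3.141, 0.001, -0.041]
contact_force: [1.1, -0.1, -1.2]
grip_width: 23.7
finger_force: 30.0
[564.12636359 141.0305002   87.93397274] [ 3.14144365e+00  4.02760978e-04 -4.07948294e-02] tip [719.99709099 134.66844455  89.17114191]
```

View pics/z3.png

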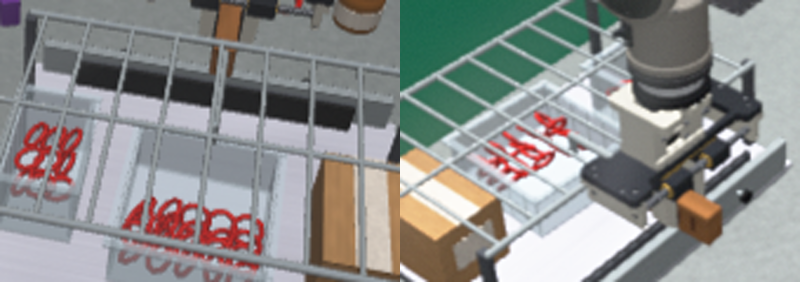

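The crops show the rod lying under a roof wire and reaching toward the tote's front wall. The tip itself is hidden. I'll go 4 mm deeper for margin, then lower it.

```bash
python3 -m pendant '{"dp":[[0.004,0,0],[0.004,0,0.004],[0.004,0,0.009],[0.004,0,0.014],[0.004,0,0.018],[0.004,0,0.018],[0.004,0,0.018]],"rotation":[[0,0,0],[0,0,0],[0,0,0],[0,0,0],[0,0,0],[0,0,0],[0,0,0]]}';python3 -m pendant '{"dp":[[-0.001,0,0],[-0.002,0,0],[-0.003,0,0],[-0.004,0,0],[-0.005,0,0],[-0.006,0,0],[-0.007,0,0],[-0.007,0,0]],"rotation":[[0,0,0],[0,0,0],[0,0,0],[0,0,0],[0,0,0],[0,0,0],[0,0,0],[0,0,0]]}'
```

```text
time: 8.7
tool_pos: [569.0, 140.7, 69.8]
tcp_rot: [3.141, -0.0, -0.041]
contact_force: [-0.2, -0.1, -2.1]
grip_width: 23.7
finger_force: 30.0
time: 9.7
tool_pos: [561.9, 141.0, 69.7]
tcp_rot: [3.142, 0.0, -0.041]
contact_force: [0.0, 0.6, -2.6]
grip_width: 23.9
finger_force: 30.0
```

```bash
python3 -m pendant '{"dp":[[-0.001,0,0],[-0.002,0,0],[-0.003,0,0],[-0.004,0,0],[-0.005,0,0],[-0.006,0,0],[-0.007,0,0],[-0.008,0,0]],"rotation":[[0,0,0],[0,0,0],[0,0,0],[0,0,0],[0,0,0],[0,0,0],[0,0,0],[0,0,0]]}';python3 -m pendant '{"dp":[[-0.001,0,0],[-0.002,0,0],[-0.003,0,0],[-0.004,0,0],[-0.005,0,0],[-0.006,0,0],[-0.007,0,0],[-0.008,0,0]],"rotation":[[0,0,0],[0,0,0],[0,0,0],[0,0,0],[0,0,0],[0,0,0],[0,0,0],[0,0,0]]}'
```

```text
time: 10.7
tool_pos: [554.1, 141.3, 69.8]
tcp_rot: [3.142, -0.001, -0.041]
contact_force: [2.0, 0.7, -2.2]
grip_width: 24.0
finger_force: 30.0
time: 11.7
tool_pos: [545.9, 141.7, 69.7]
tcp_rot: [3.142, -0.0, -0.041]
contact_force: [2.9, 0.1, -1.3]
grip_width: 23.7
finger_force: 30.0
```

```bash
python3 -m pendant '{"dp":[[-0.002,0,0],[-0.004,0,0],[-0.006,0,0],[-0.008,0,0],[-0.01,0,0],[-0.012,0,0],[-0.014,0,0],[-0.016,0,0]],"rotation":[[0,0,0],[0,0,0],[0,0,0],[0,0,0],[0,0,0],[0,0,0],[0,0,0],[0,0,0]]}';python3 -m pendant '{"dp":[[-0.002,0,0],[-0.004,0,0],[-0.006,0,0],[-0.008,0,0],[-0.01,0,0],[-0.012,0,0],[-0.014,0,0],[-0.016,0,0]],"rotation":[[0,0,0],[0,0,0],[0,0,0],[0,0,0],[0,0,0],[0,0,0],[0,0,0],[0,0,0]]}';python3 - <<'E'
from h import *
C=cap('wrist');cv2.imwrite('pics/w4.png',cv2.resize(C['img'][:240],None,fx=1.56,fy=1.56,interpolation=2))
E
```

```text
time: 12.7
tool_pos: [529.9, 142.3, 69.7]
tcp_rot: [3.141, -0.0, -0.041]
contact_force: [3.4, 0.2, -1.9]
grip_width: 24.0
finger_force: 30.0
time: 13.7
tool_pos: [513.9, 143.0, 69.7]
tcp_rot: [3.142, -0.0, -0.041]
contact_force: [2.8, -0.7, -1.9]
grip_width: 23.8
finger_force: 30.0
```

View pics/w4.png

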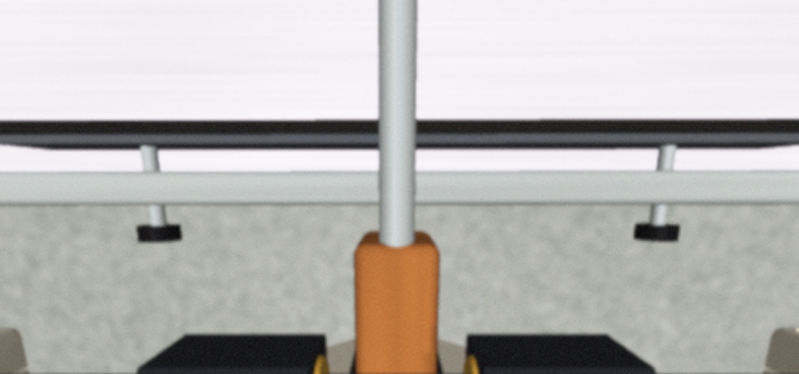

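The wrist view shows the buffer edge parallel to the tool's y (v≈120 on both sides) and the handle clear of the stop bar. I'm lowering the tip further in.

```bash
python3 -m pendant '{"dp":[[-0.002,0,0.003],[-0.004,0,0.006],[-0.006,0,0.008],[-0.008,0,0.008],[-0.01,0,0.008],[-0.012,0,0.008],[-0.014,0,0.008],[-0.016,0,0.008]],"rotation":[[0,0,0],[0,0,0],[0,0,0],[0,0,0],[0,0,0],[0,0,0],[0,0,0],[0,0,0]]}';python3 -m pendant '{"dp":[[-0.002,0,0],[-0.004,0,0],[-0.006,0,0],[-0.008,0,0],[-0.01,0,0],[-0.012,0,0],[-0.014,0,0],[-0.016,0,0]],"rotation":[[0,0,0],[0,0,0],[0,0,0],[0,0,0],[0,0,0],[0,0,0],[0,0,0],[0,0,0]]}';python3 - <<'E'
from h import *
C=cap('wrist');print(onz(C,256,77,57))
E
```

```text
time: 14.75
tool_pos: [497.7, 143.6, 61.6]
tcp_rot: [3.141, 0.0, -0.041]
contact_force: [3.6, -0.6, -2.1]
grip_width: 23.9
finger_force: 30.0
time: 15.75
tool_pos: [481.8, 144.3, 61.7]
tcp_rot: [3.141, 0.0, -0.041]
contact_force: [2.8, -0.2, -2.3]
grip_width: 23.7
finger_force: 30.0
[567.11871675 139.99284938  57.        ]
```

```bash
python3 -m pendant '{"dp":[[-0.002,0,0],[-0.004,0,0],[-0.006,0,0],[-0.008,0,0],[-0.01,0,0],[-0.012,0,0],[-0.014,0,0],[-0.016,0,0]],"rotation":[[0,0,0],[0,0,0],[0,0,0],[0,0,0],[0,0,0],[0,0,0],[0,0,0],[0,0,0]]}';python3 -m pendant '{"dp":[[-0.0007,0,0],[-0.0014,0,0],[-0.002,0,0],[-0.0025,0,0],[-0.003,0,0],[-0.0035,0,0],[-0.004,0,0]],"rotation":[[0,0,0],[0,0,0],[0,0,0],[0,0,0],[0,0,0],[0,0,0],[0,0,0]]}'
```

```text
time: 16.8
tool_pos: [465.9, 144.9, 61.7]
tcp_rot: [3.141, 0.0, -0.041]
contact_force: [1.9, -0.7, -3.6]
grip_width: 23.5
finger_force: 30.0
time: 17.68
tool_pos: [462.0, 145.1, 61.7]
tcp_rot: [3.141, -0.0, -0.041]
contact_force: [2.5, -0.0, -3.3]
grip_width: 24.0
finger_force: 30.0
```

```bash
python3 -m pendant '{"dp":[[-0.0005,0,0],[-0.001,0,0],[-0.0015,0,0],[-0.002,0,0],[-0.002,0,0]],"rotation":[[0,0,0],[0,0,0],[0,0,0],[0,0,0],[0,0,0]]}'
```

```text
time: 18.3
tool_pos: [459.9, 145.2, 61.7]
tcp_rot: [3.142, 0.0, -0.041]
contact_force: [1.9, -0.2, -2.2]
grip_width: 23.8
finger_force: 30.0
```

```bash
python3 -m pendant '{"dp":[[-0.0005,0,0],[-0.001,0,0],[-0.0015,0,0],[-0.002,0,0],[-0.0025,0,0],[-0.0025,0,0]],"rotation":[[0,0,0],[0,0,0],[0,0,0],[0,0,0],[0,0,0],[0,0,0]]}'
```

```text
time: 19.05
tool_pos: [457.4, 145.3, 61.7]
tcp_rot: [3.141, 0.0, -0.041]
contact_force: [2.0, -1.0, -2.6]
grip_width: 24.2
finger_force: 30.0
```

```bash
python3 -m pendant '{"dp":[[-0.0003,0,0],[-0.0006,0,0],[-0.001,0,0],[-0.0015,0,0]],"rotation":[[0,0,0],[0,0,0],[0,0,0],[0,0,0]]}'
```

```text
time: 19.55
tool_pos: [456.2, 145.3, 61.7]
tcp_rot: [3.142, -0.0, -0.041]
contact_force: [3.3, -0.1, -3.5]
grip_width: 23.6
finger_force: 30.0
```

```bash
python3 -m pendant '{"dp":[[-0.0003,0,0],[-0.0006,0,0],[-0.001,0,0]],"rotation":[[0,0,0],[0,0,0],[0,0,0]]}'
```

```text
time: 19.92
tool_pos: [455.7, 145.4, 61.8]
tcp_rot: [-3.141, -0.002, -0.041]
contact_force: [6.8, -0.3, -5.1]
grip_width: 23.6
finger_force: 30.0
```

Contact with the buffer.

```bash
python3 -m pendant '{"dp":[[0,0,0],[-0.0002,0,0],[-0.0002,0,0]],"rotation":[[0,0,0],[0,0,0],[0,0,0]]}'
python3 - <<'E'
from h import *
S=cap("scene");D=cap("side");print(get_obs()["contact_force"])
a=cv2.resize(S["img"][180:300,250:420],None,fx=4,fy=4,interpolation=2);b=cv2.resize(D["img"][140:260,120:240],None,fx=4,fy=4,interpolation=2)
cv2.imwrite("pics/z4.png",cv2.resize(np.hstack([a,b]),(800,331)))
E
```

```text
time: 20.3
tool_pos: [455.7, 145.4, 61.8]
tcp_rot: [-3.141, -0.002, -0.041]
contact_force: [6.3, 0.3, -4.6]
grip_width: 24.1
finger_force: 30.0
[ 6.96441773 -0.14815356 -4.24886251]
```

View pics/z4.png

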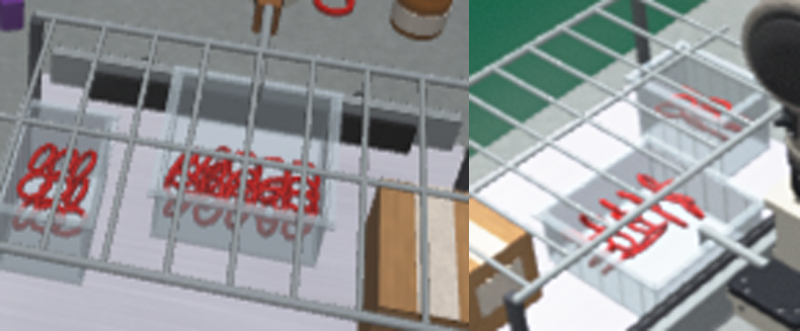

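The tote's flange now overhangs the buffer and looks parallel to the bar. I'm raising the pull gradually.

```bash
python3 -m pendant '{"dp":[[-0.0002,0,0],[-0.0004,0,0],[-0.0004,0,0]],"rotation":[[0,0,0],[0,0,0],[0,0,0]]}'
```

```text
time: 20.78
tool_pos: [455.7, 145.4, 61.9]
tcp_rot: [-3.141, -0.003, -0.041]
contact_force: [7.4, -0.4, -5.2]
grip_width: 23.8
finger_force: 30.0
```

```bash
python3 -m pendant '{"dp":[[-0.0002,0,0],[-0.0004,0,0],[-0.0004,0,0]],"rotation":[[0,0,0],[0,0,0],[0,0,0]]}'
```

```text
time: 21.15
tool_pos: [455.7, 145.4, 62.1]
tcp_rot: [-3.141, -0.004, -0.041]
contact_force: [8.4, -0.9, -6.3]
grip_width: 24.0
finger_force: 30.0
```

```bash
python3 -m pendant '{"dp":[[-0.0002,0,0],[-0.0004,0,0],[-0.0006,0,0],[-0.0006,0,0]],"rotation":[[0,0,0],[0,0,0],[0,0,0],[0,0,0]]}'; python3 -m pendant '{"dp":[[0,0,0],[0,0,0],[0,0,0],[0,0,0]],"rotation":[[0,0,0],[0,0,0],[0,0,0],[0,0,0]]}'
```

```text
time: 21.65
tool_pos: [455.7, 145.4, 62.2]
tcp_rot: [-3.141, -0.005, -0.042]
contact_force: [10.2, -0.6, -5.2]
grip_width: 23.6
finger_force: 30.0
time: 22.15
tool_pos: [455.7, 145.4, 62.2]
tcp_rot: [-3.141, -0.005, -0.042]
contact_force: [9.9, -0.7, -5.1]
grip_width: 24.0
finger_force: 30.0
```

```bash
python3 -m pendant '{"dp":[[0,0,0],[0,0,0],[0,0,0],[0,0,0],[0,0,0],[0,0,0],[0,0,0]],"rotation":[[0,0,0],[0,0,0],[0,0,0],[0,0,0],[0,0,0],[0,0,0],[0,0,0]]}';python3 - <<'E'
from h import *
C=cap('wrist');g=cv2.cvtColor(C["img"],6).astype(int)
for u in(60,100,140,180,220,290,330,370,410,450):
    d=np.diff(cv2.blur(g.astype(np.float32),(9,1))[:150,u]);i=np.argsort(-abs(d));s=[]
    for k in i:
        if all(abs(k-j)>3 for j in s):s.append(int(k))
        if len(s)==6:break
    print(u,sorted((k,int(d[k])) for k in s))
E
```

```text
time: 23.02
tool_pos: [455.7, 145.4, 62.2]
tcp_rot: [-3.141, -0.005, -0.042]
contact_force: [9.4, -0.7, -5.0]
grip_width: 23.5
finger_force: 30.0
60 [(6, -9), (10, -27), (17, 2), (27, 2), (34, 9), (38, 34)]
100 [(6, -10), (10, -26), (33, 8), (37, 30), (41, -8), (53, 24)]
140 [(6, -11), (10, -26), (16, 2), (33, 11), (38, 35), (79, -3)]
180 [(6, -11), (10, -28), (33, 10), (37, 35), (113, 2), (117, 3)]
220 [(6, -11), (10, -27), (33, 12), (37, 36), (66, -2), (100, -3)]
290 [(5, -7), (9, -26), (33, 12), (37, 37), (76, -3), (103, 2)]
330 [(6, -15), (10, -26), (33, 11), (37, 34), (62, 2), (86, 2)]
370 [(5, -9), (9, -25), (33, 9), (37, 34), (114, -2), (119, 3)]
410 [(5, -9), (9, -26), (24, -2), (33, 9), (37, 35), (145, 2)]
450 [(5, -11), (9, -26), (19, 32), (35, -38), (47, -8), (51, 55)]
```

```bash
python3 -m pendant '{"dp":[[0.001,0,0],[0.002,0,0],[0.004,0,0],[0.006,0,0],[0.007,0,0],[0.007,0,0]],"rotation":[[0,0,0],[0,0,0],[0,0,0],[0,0,0],[0,0,0],[0,0,0]]}';python3 -m pendant '{"dp":[[0,0,-0.005],[0,0,-0.012],[0,0,-0.02],[0,0,-0.028],[0,0,-0.028],[0,0,-0.028]],"rotation":[[0,0,0],[0,0,0],[0,0,0],[0,0,0],[0,0,0],[0,0,0]]}'
```

```text
time: 23.82
tool_pos: [460.2, 145.2, 61.5]
tcp_rot: [3.141, 0.001, -0.041]
contact_force: [0.0, 0.3, -2.6]
grip_width: 23.8
finger_force: 30.0
time: 24.58
tool_pos: [460.3, 145.2, 89.7]
tcp_rot: [3.142, 0.0, -0.041]
contact_force: [-0.0, 0.6, -2.4]
grip_width: 23.5
finger_force: 30.0
```

```bash
python3 -m pendant '{"dp":[[-0.02,0,0],[-0.05,0,0],[-0.07,0,-0.02],[-0.07,0,-0.06],[-0.07,0,-0.1],[-0.07,0,-0.14],[-0.07,0,-0.14],[-0.07,0,-0.14]],"rotation":[[0,0,0],[0,0,0],[0,0,0],[0,0,0],[0,0,0],[0,0,0],[0,0,0],[0,0,0]]}'
python3 -c "
from h import *
C=cap('wrist');g=cv2.cvtColor(C['img'],6).astype(np.float32)
# buffer/tote edges: print gradients per column
b=cv2.blur(g,(7,1))
for u in range(150,360,20):
    d=np.diff(b[:150,u]);print(u,[(int(k),int(d[k])) for k in range(149) if abs(d[k])>10 and abs(d[k])==abs(d[max(0,k-3):k+4]).max()])
go(478,-367,230,-0.13)"
```

```text
time: 25.58
tool_pos: [389.8, 147.9, 228.7]
tcp_rot: [3.141, 0.002, -0.041]
contact_force: [-0.1, -0.5, -2.7]
grip_width: 23.6
finger_force: 30.0
150 [(12, 39)]
170 [(12, 17), (19, 31)]
190 [(12, 41)]
210 [(12, 41)]
230 [(12, 40)]
250 []
270 [(12, 38), (148, -41)]
290 [(12, 38)]
310 [(12, 39)]
330 [(12, 37)]
350 [(0, 12), (9, -30), (19, 55)]
dp [0.1096, 0.5108, -0.0017] rot [0.0009, 0.0028, 0.0888] rows>= 8.359140836454186 0.47502200281235685
```

```bash
python3 -m pendant '{"dp":[[0.03,0,0],[0.07,0,0],[0.1,0,0],[0.11,0,0],[0.11,0,0],[0.11,0,0]],"rotation":[[0,0,0],[0,0,0],[0,0,0],[0,0,0],[0,0,0],[0,0,0]]}'
python3 -c "
from h import *
C=cap('wrist','w5');g=cv2.cvtColor(C['img'],6).astype(np.float32)
b=cv2.blur(g,(7,1))
for u in range(60,460,20):
    d=np.diff(b[:170,u]);print(u,[(int(k),int(d[k])) for k in range(169) if abs(d[k])>8 and abs(d[k])==abs(d[max(0,k-3):k+4]).max()])
print([proj(C,p).round() for p in((599,135,57),(593,135,80),(581,135,60),(599,205,20),(596,65,20))])
"
```

```text
time: 26.38
tool_pos: [499.2, 143.6, 229.3]
tcp_rot: [3.141, 0.002, -0.041]
contact_force: [0.0, 0.3, -1.7]
grip_width: 23.7
finger_force: 30.0
60 [(27, 9), (36, -26), (52, 41)]
80 [(37, 30), (45, -36), (59, 41)]
100 [(26, -18), (37, 57), (99, -17), (109, -29)]
120 [(26, -19), (37, 57), (82, -69), (90, 46), (99, -17), (109, -28)]
140 [(37, 53), (82, -81), (92, 70), (99, -19), (109, -29)]
160 [(25, -26), (37, 54), (82, -84), (92, 71), (99, -22), (109, -29)]
180 [(25, -19), (37, 54), (85, -42), (92, 72), (99, -22), (109, -29)]
200 [(3, 8), (15, 8), (37, 55), (85, -47), (92, 72), (99, -23), (109, -29)]
220 [(2, 15), (14, 42), (26, -22), (37, 56), (85, -48), (92, 72), (99, -21), (109, -29)]
240 [(3, 22), (11, -26), (16, 40), (26, -18), (37, 45), (85, -39), (92, 58), (99, -19), (109, -24), (148, -29), (156, 15)]
260 [(156, -14)]
280 [(3, 62), (17, -52), (22, 63), (37, 57), (85, -50), (91, 68), (99, -21), (109, -31), (153, -8)]
300 [(1, 44), (18, -47), (23, 45), (37, 57), (79, -8), (85, -52), (91, 68), (99, -19), (109, -32)]
320 [(34, -21), (74, 13), (85, -55), (91, 68), (99, -19), (109, -32)]
340 [(25, -20), (37, 49), (82, -78), (91, 68), (98, -16), (109, -30), (119, -34), (123, 44)]
360 [(25, -24), (37, 49), (82, -77), (91, 68), (98, -16), (109, -30)]
380 [(37, 48), (82, -78), (91, 69), (98, -14), (109, -28)]
400 [(25, -23), (37, 48), (82, -21), (89, 15), (98, -14), (109, -28)]
420 [(25, -24), (37, 49), (60, 14), (98, -13), (109, -25)]
440 [(37, 27), (43, -39), (57, 43)]
[array([258.,  84.]), array([259.,  87.]), array([259., 101.]), array([199.,  90.]), array([317.,  87.])]
```

The flange edge sits at v=85 across u=180–320, parallel to the bar, so the tote is square and home. I'm returning the hook.

```bash
python3 -m pendant '{"dp":[[-0.02,0.03,0],[-0.04,0.09,0],[-0.05,0.15,0],[-0.05,0.21,0],[-0.05,0.27,0],[-0.04,0.33,0],[-0.03,0.39,0],[-0.02,0.44,0]],"rotation":[[0,0,0],[0,0,0.02],[0,0,0.04],[0,0,0.06],[0,0,0.089],[0,0,0.089],[0,0,0.089],[0,0,0.089]]}'; python3 -c "
from h import *
go(478,-367,60,-0.13)"
```

```text
time: 27.42
tool_pos: [461.8, -297.1, 230.2]
tcp_rot: [3.141, -0.001, -0.131]
contact_force: [0.2, 0.8, -1.8]
grip_width: 24.0
finger_force: 30.0
dp [0.0251, 0.0671, 0.1702] rot [0.0005, -0.0007, -0.0009] rows>= 2.955024416186364 0.006706584936682218
```

```bash
python3 -m pendant '{"dp":[[0.015,0.04,0.01],[0.025,0.067,0.05],[0.025,0.067,0.1],[0.025,0.067,0.15],[0.025,0.067,0.17],[0.025,0.067,0.17],[0.025,0.067,0.17],[0.025,0.067,0.17]],"rotation":[[0,0,0],[0,0,0],[0,0,0],[0,0,0],[0,0,0],[0,0,0],[0,0,0],[0,0,0]]}'; python3 -c "
from h import *
go(478,-367,9.7,-0.13)
C=cap('wrist');b=C['img'];m=(b.max(2)<60).astype(np.uint8);print([onz(C,u,v,4)[:2].round().tolist() for v in (20,60,100) for u in [np.where(m[v,100:400])[0].min()+100,np.where(m[v,100:400])[0].max()+100]])"
```

```text
time: 28.42
tool_pos: [479.1, -365.5, 61.5]
tcp_rot: [3.14, -0.002, -0.13]
contact_force: [0.5, 0.1, -3.4]
grip_width: 23.9
finger_force: 30.0
dp [-0.001, 0.0015, 0.0518] rot [0.0019, -0.0024, -0.0] rows>= 0.8290883669597434 0.016651592432477418
[[616.0, -303.0], [599.0, -434.0], [594.0, -281.0], [574.0, -433.0], [568.0, -280.0], [548.0, -435.0]]
```

```bash
python3 -m pendant '{"dp":[[0,0.001,0.015],[0,0.001,0.032],[0,0.001,0.044],[0,0.001,0.049],[0,0.001,0.05],[0,0.001,0.05]],"rotation":[[0.001,0,0],[0.001,0,0],[0.001,0,0],[0.001,0,0],[0.001,0,0],[0.001,0,0]]}'
```

```text
time: 29.22
tool_pos: [478.4, -366.1, 9.7]
tcp_rot: [-3.141, -0.0, -0.13]
contact_force: [-0.6, -0.3, -2.0]
grip_width: 23.9
finger_force: 30.0
```

```bash
python3 -m pendant '{"dp":[[0,0,0.0005],[0,0,0.001],[0,0,0.0015],[0,0,0.0015]],"rotation":[[0,0,0],[0,0,0],[0,0,0],[0,0,0]]}'
```

```text
time: 29.72
tool_pos: [478.5, -366.2, 9.6]
tcp_rot: [-3.141, -0.001, -0.13]
contact_force: [-2.9, 2.2, 10.1]
grip_width: 24.0
finger_force: 30.0
```

Seated on the mat, so I'm releasing and rising.

```bash
python3 -m pendant '{"dp":[[0,0,-0.001],[0,0,-0.001],[0,0,-0.001],[0,0,-0.001],[0,0,-0.001],[0,0,-0.001],[0,0,-0.001],[0,0,-0.001]],"rotation":[[0,0,0],[0,0,0],[0,0,0],[0,0,0],[0,0,0],[0,0,0],[0,0,0],[0,0,0]]}' 0.09; python3 -m pendant '{"dp":[[0,0,-0.01],[0,0,-0.04],[-0.02,0,-0.1],[-0.05,0,-0.16],[-0.058,0,-0.21],[-0.058,0,-0.22],[-0.058,0,-0.22],[-0.058,0,-0.22]],"rotation":[[0,0,0],[0,0,0],[0,0,0],[0,0,0],[0,0,0],[0,0,0],[0,0,0],[0,0,0]]}'
python3 - <<'E'
from h import *
C=cap("wrist");b=C["img"].astype(int)
m=((b[...,2]>b[...,0]+60)&(b[...,1]>b[...,0]+20)).astype(np.uint8);m[215:]=0
c=max(cv2.findContours(m,0,2)[0],key=cv2.contourArea)
print(cv2.minAreaRect(np.array([onz(C,*p,44)[:2] for p in c[:,0]],np.float32)))
# before/after difference of the neighbours
S=cap("scene");o=cv2.imread("pics/scene0.png");d=cv2.absdiff(S["img"],o).max(2)
print("carton",np.percentile(d[240:318,387:427],[50,95]),"narrow",np.percentile(d[225:280,248:290],[50,95]))
D=cap("side");d=cv2.absdiff(D["img"],cv2.imread("pics/side0.png")).max(2);print("carton",np.percentile(d[205:262,82:140],[50,95]))
E
```

```text
time: 30.72
tool_pos: [478.2, -366.0, 9.2]
tcp_rot: [-3.141, -0.0, -0.13]
contact_force: [0.4, 1.4, 0.7]
grip_width: 89.6
finger_force: 0.0
time: 31.72
tool_pos: [420.4, -358.0, 227.5]
tcp_rot: [-3.139, 0.002, -0.13]
contact_force: [0.2, 0.1, 0.1]
grip_width: 89.9
finger_force: 0.0
((478.1518859863281, -365.6689453125), (24.5557918548584, 98.97614288330078), 82.59918212890625)
carton [1. 2.] narrow [1. 2.]
carton [ 4. 46.]
```

```bash
python3 -c "
from plant import workorder
print(workorder.close_job())"
```

```text
the job is handed in; nothing more can be done
None
```

The job is handed in at about 32 s: the tote is square at the buffer after being held with a wrist pull of about 9.5–10 N for over a second, the hook is upright on the mat and both boxes are unmoved, but I viewed 11 pictures against the limit of 10.

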